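# Slide the cake board out over the slab edge

### The job

The oblong cake board lies flat on the marble slab, where nobody can get their fingers under it. With the fingertips, push it short end first straight out over the slab's far long edge (the one away from the robot) until about 4 cm of it hangs over, square to that edge, and leave it lying flat there, ready to be picked up. Only slide it, never lift or tip it, and leave the round board, the ring cutter, the glass and the jar where they are.

Things in the scene. Friction and masses are not known exactly. Their poses are not given: they have to be found in the camera images.
- slab: fixed grey-white marble pastry slab, 320 (x) x 480 (y) x 25 mm high, on the table. Origin: centre of its underside. Its own +x points away from the robot, across the slab, to its far long edge, 160 mm from the origin; z is up. It stands turned by up to 15 degrees.
- slab_edge (a point): middle of the slab's far long edge, at the height of the slab's top face; same axes as the slab (x points out over the edge, y runs along it)
- oblong_board: loose oblong cake board of pale wood, 130 (its x) x 100 (its y) x 8 mm thick, about 80 g, lying flat on the slab to the left or right of its middle, its x axis within 18 degrees of the slab's x. Origin: centre of its underside. It slides with ordinary friction and stops when the push stops.
- oblong_far_end (a point): middle of the oblong board's short end that is nearer the slab's far edge (65 mm along the board's x from its centre), at half its thickness; it starts some 40 to 90 mm short of the edge
- round_board: loose round cake board of the same pale wood, 110 mm across, 8 mm thick, flat on the other half of the slab; leave it. Origin: centre of its underside.
- cutter: loose steel ring cutter, 52 mm across, 35 mm tall, standing on the slab midway between the two boards' paths, near the far edge; leave it. Origin: centre of its underside.
- tumbler: loose clear drinking glass, 72 mm across, 90 mm tall, standing on the table to the left (+y) of the slab; leave it. Origin: centre of its underside.
- jar: loose amber glass jar with a steel lid, 68 mm across, 100 mm tall, standing on the table to the right (-y) of the slab; leave it. Origin: centre of its underside.
Things that resemble listed ones, but are neither listed nor needed, are in the scene too. What is shaped like the oblong_board but green is not meant.

How it is judged:
By the outcome, as a careful person would: the job done as asked, in the order asked, and still so for the second after the job is handed in, with the robot touching nothing.
It also fails if it takes over 48 s, if anything falls off the work surface, if the arm or the gripper's body presses on something with over 40 N, if the wrist force passes 120 N, or if a joint passes its speed limit or range.

### The arm

A 6-joint arm with a two-finger parallel gripper is mounted at the origin on the work surface. World frame = base frame: x ahead of the robot, y to its left, z up, the work surface at z = 0. Lengths are in m, angles in rad, forces in N, time in s.
With the tool pointing down it reaches from about 0.425 to 0.95 m from the base axis. Payload 3.5 kg.
Tool frame: the origin (TCP) lies midway between the tips of the shut fingers; the grasp point (between the pads) lies 19 mm behind it; x points along the fingers, z is the direction in which the jaws open and shut, and the axes are right-handed (so a half turn about x gives the same grasp; the last joint's range is limited). The gripper opens to 85 mm and grips with 20 to 120 N. Pads are 22 mm wide; open, the fingers measure 114 mm over their backs; the gripper's body (76 mm by 85 mm) begins 54 mm behind the grasp point. The pads swing forward as they close: fully open they stand 13 mm farther back than shut.
Start: joints at [-1.489, 0.286, 1.577, -0, 1.279, -0.15], TCP at [0.155, -0.657, 0.231] pointing down, gripper open.
Joint ranges: [-2.77, 2.77], [-0.9, 2.22], [0.21, 2.48], [-1.53, 4.67], [0.24, 2.81], [-2.84, 2.84]. Speed limits (rad/s): [2.79, 2.79, 3.14, 3.14, 3.14, 3.14].

### API

Orientations are given as a unit quaternion [x, y, z, w].
In Python, from plant import readout, eyes, ctrl gives the robot as it stands.
- The arm moves only by the tool move_arm, never from a script. Its argument "commands" is a list of rows, each a list of 7 numbers: the turn, a rotation vector about the world's x, y, z in rad, then the shift along the world's x, y, z in mm, then the closure in counts, from 0 (fully open) to 255 (shut). A call has 1 to 12 rows; each row is the pose to reach, as a shift and turn from the pose measured when the call began; what a row does not reach only later rows make up. A row lasts 1/10 s, in which the tool goes at most 50 mm and 8.59 degrees, less where a joint would pass 70% of its speed; a pose out of reach is approached as far as the arm can. A call with a gripper value outside its range is refused whole. The fingers move at their own pace and stop on an object; "newtons" is the grip in N (left out, the last holds). Time passes only in rows, so rows that repeat a pose let the fingers close. It gives the time, the measured TCP pose, the force and the opening at its end, in the units of the state.
- readout.get_state(): the state, without advancing time (a new reading comes with each control period).
- eyes.read_camera(name): name is "scene" or "top" or "wrist"; returns a dict with "color" (480x640x3 uint8, red, green, blue), "depth" (480x640 float32, m along the optical axis (not along the pixel's ray), 0 where there is no reading), "K" (3x3 intrinsics, pixels), "eye" and "attitude" of the camera in the world. Camera axes: x right, y down, z forward; pixel columns grow to the right and rows downward; lengths in m; the calibration is good to about 2 mm. A picture is of the moment at which its call begins.
- ctrl.sign_off(): hands the job in, once; it reports no verdict.
The state is a dict: "time": time; "qpos": joint angles; "dq": joint speeds; "joint_efforts": joint torques, N m; "eef_pos": TCP position; "tcp_rot": TCP orientation; "contact_force": force on the tool from outside, world axes, zero at the start; "wrist_torque": the same for the moment, N m; "opening": opening from 0.0 (shut) to 1.0 (fully open).
Only numpy, scipy, OpenCV 4.12 (cv2) and the standard library are available. Lean on these libraries where they do the work, as an engineer would, in place of code of your own. Each camera call takes 0.05 s, during which the arm holds its last target.

## Working session

There is one attempt and no reset: what is moved stays moved. The work goes in short steps, Python scripts to look and compute and a tool call to move; the robot and the scene stay as the last step left them, time stands still between calls to the robot, and variables do not carry over. Pictures are saved under pics/ and viewed, and the job is handed in when it is done.

Besides the shell and the picture viewer there is one more tool, called after "Emit:" in YAML: its name, and indented under it one key for each argument. move_arm: Moves the arm, as the interface text tells. Its arguments: {"type":"object","properties":{"commands":{"type":"array"},"newtons":{"type":"number"}},"required":["commands"]}

```bash
mkdir -p pics; ls; cat > h.py <<'E'
import numpy as np, cv2
from plant import readout, eyes, ctrl
from scipy.spatial.transform import Rotation as R
def cam(n,save=None):
    c=eyes.read_camera(n)
    if save: cv2.imwrite('pics/'+save,c['color'][:,:,::-1])
    return c
def Rc(c):
    a=np.array(c['attitude'],float)
    return a if a.shape==(3,3) else R.from_quat(a).as_matrix()
def ray(c,uv,z):
    uv=np.atleast_2d(np.array(uv,float)); K=np.array(c['K'])
    d=np.c_[(uv[:,0]-K[0,2])/K[0,0],(uv[:,1]-K[1,2])/K[1,1],np.ones(len(uv))]@Rc(c).T
    e=np.array(c['eye']); return e+d*((z-e[2])/d[:,2])[:,None]
def proj(c,P):
    P=np.atleast_2d(P); p=(P-np.array(c['eye']))@Rc(c); K=np.array(c['K'])
    return np.c_[p[:,0]/p[:,2]*K[0,0]+K[0,2],p[:,1]/p[:,2]*K[1,1]+K[1,2]]
E
python3 - <<'E'
from h import *
for n in ['scene','top']:
    c=cam(n,n+'0.png'); print(n,c['eye'],c['attitude'],c['K'])
s=readout.get_state(); print({k:s[k] for k in ['time','eef_pos','tcp_rot','contact_force','opening']})
E
```

```text
pics
scene [ 1.18007737 -0.01748876  1.02536432] [ 0.69216589  0.66245924 -0.19990785 -0.20516086] [[526.38862882   0.         319.16821729]
 [  0.         526.38862882 237.16869206]
 [  0.           0.           1.        ]]
top [ 0.44420897 -0.00331478  1.42629067] [-0.69727625  0.71635694 -0.00882957  0.02367706] [[593.91008509   0.         320.36558917]
 [  0.         593.91008509 244.75656648]
 [  0.           0.           1.        ]]
{'time': 0.1, 'eef_pos': array([ 0.15505525, -0.65634597,  0.23007044]), 'tcp_rot': array([ 0.43937262,  0.55498706, -0.43827449,  0.55394633]), 'contact_force': array([ 0.64568397, -0.04314523,  0.48473082]), 'opening': 0.9965007072552174}
```

View pics/top0.png

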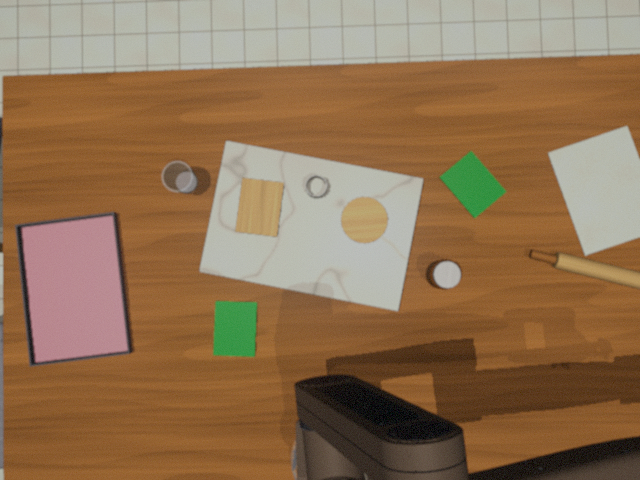

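View pics/scene0.png

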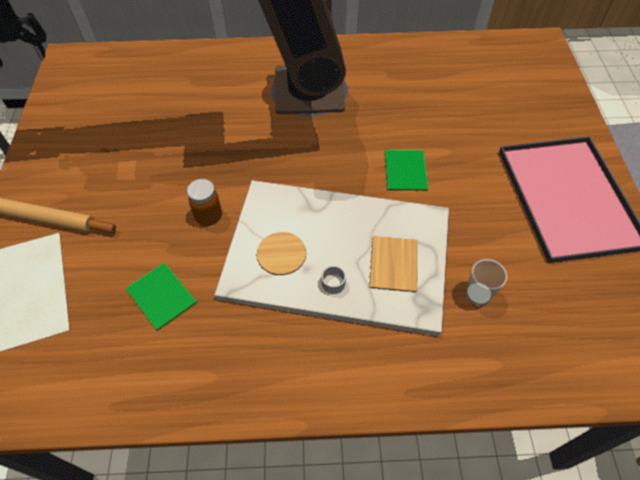

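The top view shows the slab with corners near (227,141), (422,179), (398,310) and (201,271). There are three candidates for the oblong board: pale wood at (260,208) on the slab, green at (236,329) and green at (473,184), both on the table. The pale wood one fits, being wood, oblong, on the slab and left of its middle. The other objects are the round board (364,220), cutter (318,187), glass (180,177) and jar (444,274). I'll measure next and check an enlarged crop.

```bash
cat > m.py <<'E'
from h import *
def slab_fit(c):
    im=c['color']; hsv=cv2.cvtColor(im,cv2.COLOR_RGB2HSV)
    # marble + things: not table-wood saturated
    return hsv
def biggest(m,near):
    n,l,s,ce=cv2.connectedComponentsWithStats(m.astype(np.uint8))
    best=min([i for i in range(1,n) if s[i,4]>300],key=lambda i:np.hypot(*(ce[i]-near)))
    return (l==best).astype(np.uint8)
def hullrect(c,mask,z):
    cs,_=cv2.findContours(mask,cv2.RETR_EXTERNAL,cv2.CHAIN_APPROX_NONE)
    k=max(cs,key=cv2.contourArea)[:,0,:].astype(float)
    P=ray(c,k,z)[:,:2]
    (cx,cy),(w,h),a=cv2.minAreaRect((P*1000).astype(np.float32))
    return np.array([cx,cy])/1000,w,h,a,P
E
python3 - <<'E'
from m import *
c=cam('top')
hsv=cv2.cvtColor(c['color'],cv2.COLOR_RGB2HSV)
for n,p in dict(marble=(300,250),board=(260,208),round=(364,220),table=(300,110),table2=(150,250)).items(): print(n,hsv[p[1],p[0]])
cv2.imwrite('pics/crop0.png',cv2.resize(c['color'][125:325,180:440,::-1],None,fx=3,fy=3,interpolation=cv2.INTER_CUBIC))
S,V=hsv[...,1],hsv[...,2]
ms=biggest((S<60)&(V>110),(330,250))
mb=biggest((S>=70)&(V>150)&(hsv[...,0]<30),(260,208))
mr=biggest((S>=70)&(V>150)&(hsv[...,0]<30),(364,220))
for n,m,z in (('slab',ms,.025),('board',mb,.033),('round',mr,.033)):
    q=hullrect(c,m,z); print(n,q[:4],m.sum())
E
```

```text
marble [ 35  15 188]
board [ 18 107 181]
round [ 19 112 186]
table [ 14 157 159]
table2 [ 14 165 142]
slab (array([0.55722858, 0.04666449]), 481.33831787109375, 320.69403076171875, 77.25437927246094) 23420
board (array([0.60252374, 0.16724863]), 99.28324127197266, 128.51968383789062, 81.41177368164062) 2253
round (array([ 0.56598517, -0.07839566]), 106.37681579589844, 104.87203216552734, 43.308719635009766) 1628
```

View pics/crop0.png

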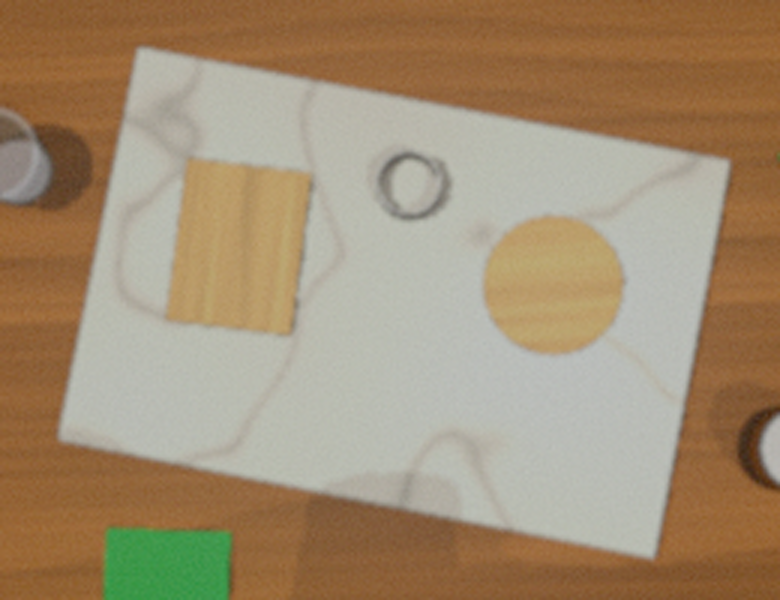

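Crop confirms it: the grained pale-wood oblong at top-view (260,208) is the target and sits upright in the grain. The fits match the listed sizes (slab 481x321, board 99x128). Next I'll fit the edges precisely and get the tool geometry.

```bash
cat >> m.py <<'E'
def refine(c,mask,z):
    ctr,w,h,a,P=hullrect(c,mask,z)
    t=np.radians(a); u=np.array([np.cos(t),np.sin(t)])
    if abs(u[0])<abs(u[1]): u=np.array([u[1],-u[0]]); w,h=h,w
    if u[0]<0:u=-u
    v=np.array([-u[1],u[0]])     # u ~ +x, v ~ +y
    Q=(P-ctr)*1000@np.c_[u,v]
    L=[]
    for ax,sg,H,O in ((0,1,w/2,h/2),(0,-1,w/2,h/2),(1,1,h/2,w/2),(1,-1,h/2,w/2)):
        s=(np.abs(Q[:,ax]-sg*H)<6)&(np.abs(Q[:,1-ax])<O-10)
        L.append(cv2.fitLine(P[s].astype(np.float32)*1000,cv2.DIST_HUBER,0,.01,.01).ravel())
    def ang(l,ax):
        d=l[:2]
        if ax==0: d=np.array([d[1],-d[0]])
        if d[0]<0:d=-d
        return np.degrees(np.arctan2(d[1],d[0]))
    an=[ang(l,i//2) for i,l in enumerate(L)]
    def inter(l,m):
        k=np.linalg.solve(np.c_[l[:2],-m[:2]],m[2:]-l[2:]); return l[2:]+k[0]*l[:2]
    cor=np.array([inter(L[0],L[2]),inter(L[0],L[3]),inter(L[1],L[3]),inter(L[1],L[2])])
    return cor,an
def measure(c,bnear=(260,208),quiet=False):
    hsv=cv2.cvtColor(c['color'],cv2.COLOR_RGB2HSV); S,V=hsv[...,1],hsv[...,2]
    ms=biggest((S<60)&(V>110),(330,250)); mb=biggest((S>=70)&(V>150)&(hsv[...,0]<30)&cv2.dilate(cv2.morphologyEx(ms,cv2.MORPH_CLOSE,np.ones((61,61))),np.ones((3,3))).astype(bool),bnear)
    return refine(c,ms,.025),refine(c,mb,.033)
E
python3 - <<'E'
from m import *
c=cam('top')
(sc,sa),(bc,ba)=measure(c)
print('slab',sc.round(1).tolist(),np.round(sa,2)); print('board',bc.round(1).tolist(),np.round(ba,2))
t=np.radians(np.median(sa)); u=np.array([np.cos(t),np.sin(t)]); v=np.array([-u[1],u[0]]); s0=sc.mean(0); edge=s0+160*u
print('slab c',s0,'yaw',np.degrees(t),'edge',edge)
print('board in edge frame',((bc-edge)@np.c_[u,v]).round(1).tolist(),'ctr',((bc.mean(0)-edge)@np.c_[u,v]))
for n,p,z in (('cutter rim',(318,187),.06),('round',(364,220),.033),('tumbler rim',(177,174),.09),('jar',(446,274),.1)):
    w=ray(c,p,z)[0]*1000; print(n,w.round(),((w[:2]-edge)@np.c_[u,v]).round())
s=readout.get_state(); M=R.from_quat(s['tcp_rot']).as_matrix(); print(M.round(3),s['qpos'].round(3),s['eef_pos'],s['time'])
print('jaw yaw',np.degrees(np.arctan2(M[1,2],M[0,2])))
E
```

```text
slab [[764.7000122070312, 244.6999969482422], [659.7000122070312, -221.8000030517578], [349.3999938964844, -151.89999389648438], [454.8999938964844, 315.0]] [-12.69 -12.73 -12.79 -12.7 ]
board [[671.5999755859375, 204.89999389648438], [657.7999877929688, 110.0999984741211], [533.0, 128.6999969482422], [547.7999877929688, 224.3000030517578]] [-8.25 -8.81 -8.9  -8.49]
slab c [557.16077  46.49568] yaw -12.7114935 edge [713.23926   11.288979]
board in edge frame [[-83.30000305175781, 179.6999969482422], [-75.80000305175781, 84.19999694824219], [-201.6999969482422, 74.9000015258789], [-208.3000030517578, 171.39999389648438]] ctr [-142.2647   127.53232]
cutter rim [641.  26.  60.] [-73.  -1.]
round [564. -79.  33.] [-126. -121.]
tumbler rim [676. 346.  90.] [-110.  318.]
jar [ 433. -254.  100.] [-215. -320.]
[[-0.     0.973  0.23 ]
 [ 0.001  0.23  -0.973]
 [-1.     0.    -0.001]] [-1.489  0.287  1.578  0.     1.279 -0.15 ] [ 0.15505924 -0.65653237  0.23044961] 0.2
jaw yaw -76.72080098855034
```

Slab yaw is -12.7° and board yaw is -8.6°. The board's far end is about 79 mm short of the edge, its centre is at y=+127 mm along the edge, and the cutter is at y≈0, clear of the path. I'll swing over high up first, turning the jaws parallel to the edge and half closing them so that two fingertips square the board.

Emit:
move_arm:
  commands:
    - [0, 0, -0.04, 35, 29, 0, 90]
    - [0, 0, -0.08, 70, 59, 0, 90]
    - [0, 0, -0.12, 105, 88, 0, 90]
    - [0, 0, -0.16, 140, 118, 0, 90]
    - [0, 0, -0.2, 175, 147, 0, 90]
    - [0, 0, -0.24, 210, 177, 0, 90]
    - [0, 0, -0.28, 245, 206, 0, 90]
    - [0, 0, -0.32, 252, 252, 0, 90]
    - [0, 0, -0.36, 260, 297, 0, 90]
    - [0, 0, -0.4, 267, 343, 0, 90]
    - [0, 0, -0.44, 274, 388, 0, 90]
    - [0, 0, -0.454, 281, 434, 0, 90]

```text
time: 1.4
eef_pos: [0.436, -0.2207, 0.2303]
tcp_rot: [0.553, 0.441, -0.552, 0.441]
contact_force: [0.9, -0.5, 0.6]
opening: 0.644
```

Emit:
move_arm:
  commands:
    - [0, 0, 0, 7, 45, 0, 90]
    - [0, 0, 0, 15, 90, 0, 90]
    - [0, 0, 0, 22, 136, 0, 90]
    - [0, 0, 0, 29, 182, 0, 90]
    - [0, 0, 0, 37, 227, 0, 90]
    - [0, 0, 0, 44, 273, -10, 90]
    - [0, 0, 0, 51, 318, -35, 90]
    - [0, 0, 0, 59, 364, -70, 90]
    - [0, 0, 0, 66, 409, -110, 90]
    - [0, 0, 0, 66, 409, -150, 90]
    - [0, 0, 0, 66, 409, -150, 90]

```text
time: 2.5
eef_pos: [0.4968, 0.1892, 0.0737]
tcp_rot: [-0.549, -0.444, 0.556, -0.439]
contact_force: [-1.2, -0.4, -0.5]
opening: 0.649
```

```bash
python3 - <<'E'
from h import *
c=cam('wrist','w1.png'); s=readout.get_state(); M=R.from_quat(s['tcp_rot']).as_matrix()
print(c['eye'],c['attitude'],c['K'][0]); print('jaw yaw',np.degrees(np.arctan2(M[1,2],M[0,2])),M[:,0],s['eef_pos'],s['opening'],s['contact_force'])
c=cam('scene'); cv2.imwrite('pics/s1.png',cv2.resize(c['color'][150:350,200:460,::-1],None,fx=3,fy=3))
E
```

```text
[0.57919112 0.17054366 0.21477349] [-0.61603954  0.76939744  0.13058991 -0.10709404] [367.06996016   0.         319.82889066]
jaw yaw -102.69917133889513 [-8.77918999e-03 -2.92698881e-04 -9.99961419e-01] [0.49838108 0.18865003 0.07583536] 0.650010503029293 [-0.74438449 -0.54480962 -0.51073631]
```

View pics/w1.png

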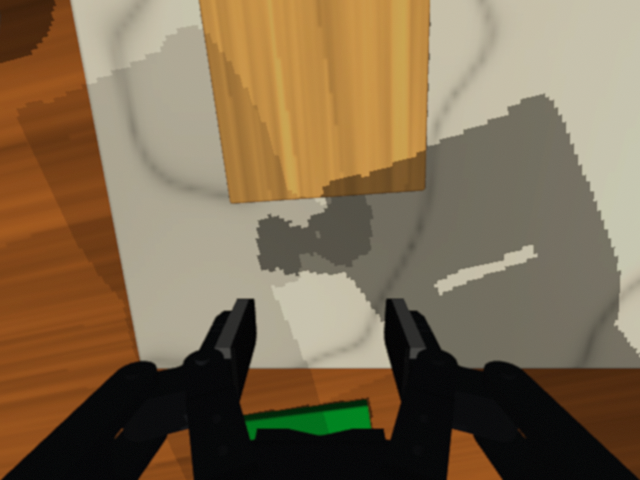

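View pics/s1.png

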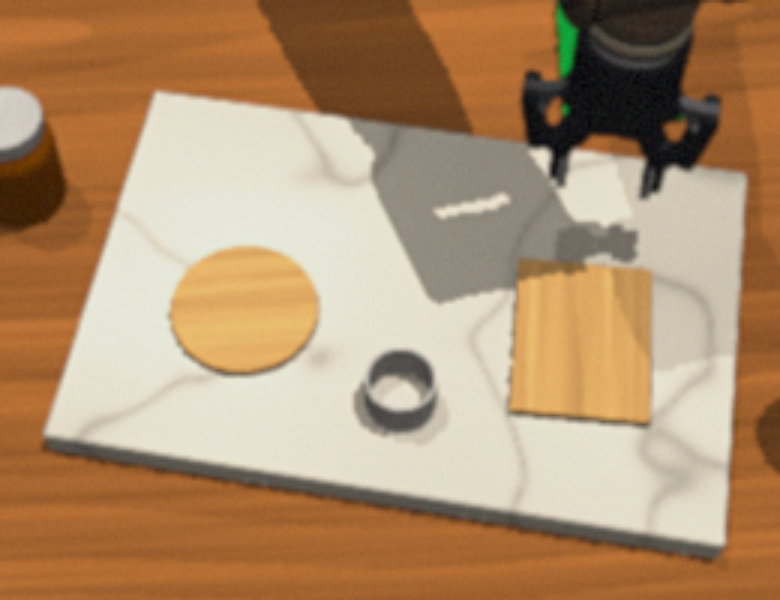

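The wrist view shows both fingertips (240,300) and (400,300) behind the board's near end (edge from (230,202) to (425,190)), clear of it and over bare slab. I'll lower gently to find the slab by force.

Emit:
move_arm:
  commands:
    - [0, 0, 0, 3, 0, -20, 90]
    - [0, 0, 0, 3, 0, -40, 90]
    - [0, 0, 0, 3, 0, -46, 90]
    - [0, 0, 0, 3, 0, -46, 90]

```text
time: 3.0
eef_pos: [0.5044, 0.1875, 0.0341]
tcp_rot: [-0.552, -0.442, 0.553, -0.44]
contact_force: [-0.0, -0.4, -0.2]
opening: 0.648
```

Emit:
move_arm:
  commands:
    - [0, 0, 0, 0, 0, -1, 90]
    - [0, 0, 0, 0, 0, -2, 90]
    - [0, 0, 0, 0, 0, -3, 90]
    - [0, 0, 0, 0, 0, -3, 90]

```text
time: 3.4
eef_pos: [0.5047, 0.1876, 0.0316]
tcp_rot: [-0.553, -0.441, 0.553, -0.441]
contact_force: [-0.3, 0.9, -0.1]
opening: 0.648
```

Emit:
move_arm:
  commands:
    - [0, 0, 0, 0, 0, -1, 90]
    - [0, 0, 0, 0, 0, -2, 90]
    - [0, 0, 0, 0, 0, -3, 90]
    - [0, 0, 0, 0, 0, -3, 90]

```text
time: 3.8
eef_pos: [0.5044, 0.1876, 0.0283]
tcp_rot: [-0.552, -0.442, 0.553, -0.44]
contact_force: [0.1, 0.6, 0.5]
opening: 0.647
```

Emit:
move_arm:
  commands:
    - [0, 0, 0, 0, 0, -1, 90]
    - [0, 0, 0, 0, 0, -2, 90]
    - [0, 0, 0, 0, 0, -3, 90]
    - [0, 0, 0, 0, 0, -3, 90]

```text
time: 4.2
eef_pos: [0.5043, 0.1875, 0.0251]
tcp_rot: [-0.552, -0.442, 0.553, -0.44]
contact_force: [-0.6, -0.9, 0.3]
opening: 0.644
```

Emit:
move_arm:
  commands:
    - [0, 0, 0, 0, 0, -1, 90]
    - [0, 0, 0, 0, 0, -2, 90]
    - [0, 0, 0, 0, 0, -2, 90]

```text
time: 4.5
eef_pos: [0.5042, 0.1875, 0.0229]
tcp_rot: [-0.552, -0.442, 0.553, -0.44]
contact_force: [-0.5, 0.2, -0.3]
opening: 0.647
```

Emit:
move_arm:
  commands:
    - [0, 0, 0, 0, 0, -1, 90]
    - [0, 0, 0, 0, 0, -1, 90]

```text
time: 4.7
eef_pos: [0.504, 0.1875, 0.0217]
tcp_rot: [-0.552, -0.442, 0.553, -0.44]
contact_force: [0.1, 0.4, 0.8]
opening: 0.651
```

Emit:
move_arm:
  commands:
    - [0, 0, 0, 0, 0, -1, 90]
    - [0, 0, 0, 0, 0, -1, 90]

```text
time: 4.9
eef_pos: [0.5043, 0.1875, 0.021]
tcp_rot: [-0.552, -0.442, 0.553, -0.44]
contact_force: [0.2, 0.5, 2.4]
opening: 0.65
```

Emit:
move_arm:
  commands:
    - [0, 0, 0, 0, 0, -1, 90]
    - [0, 0, 0, 0, 0, -1, 90]

```text
time: 5.1
eef_pos: [0.5043, 0.1875, 0.021]
tcp_rot: [-0.552, -0.442, 0.554, -0.44]
contact_force: [-2.6, -1.3, 6.9]
opening: 0.648
```

Contact came at TCP z≈0.021. I'll raise 2 mm so the tips stay clear of the slab but below the board's top, then push slowly along the slab's x.

Emit:
move_arm:
  commands:
    - [0, 0, 0, 0, 0, 2, 90]
    - [0, 0, 0, 5.9, -1.3, 2, 90]
    - [0, 0, 0, 11.7, -2.6, 2, 90]
    - [0, 0, 0, 17.6, -4, 2, 90]
    - [0, 0, 0, 23.4, -5.3, 2, 90]
    - [0, 0, 0, 29.3, -6.6, 2, 90]
    - [0, 0, 0, 35.1, -7.9, 2, 90]
    - [0, 0, 0, 41, -9.2, 2, 90]
    - [0, 0, 0, 46.8, -10.6, 2, 90]
    - [0, 0, 0, 52.7, -11.9, 2, 90]
    - [0, 0, 0, 58.5, -13.2, 2, 90]
    - [0, 0, 0, 58.5, -13.2, 2, 90]

```text
time: 6.3
eef_pos: [0.5639, 0.1741, 0.0232]
tcp_rot: [-0.552, -0.442, 0.553, -0.44]
contact_force: [0.8, 0.3, -0.6]
opening: 0.643
```

```bash
python3 - <<'E'
from h import *
c=cam('wrist','w2.png'); s=readout.get_state(); print(s['eef_pos'],s['contact_force'],s['time'])
c=cam('top'); cv2.imwrite('pics/t2.png',cv2.resize(c['color'][125:325,180:440,::-1],None,fx=3,fy=3))
E
```

```text
[0.56339698 0.17420976 0.02315073] [-0.70496966  0.23416063  0.10609978] 6.35
```

View pics/w2.png

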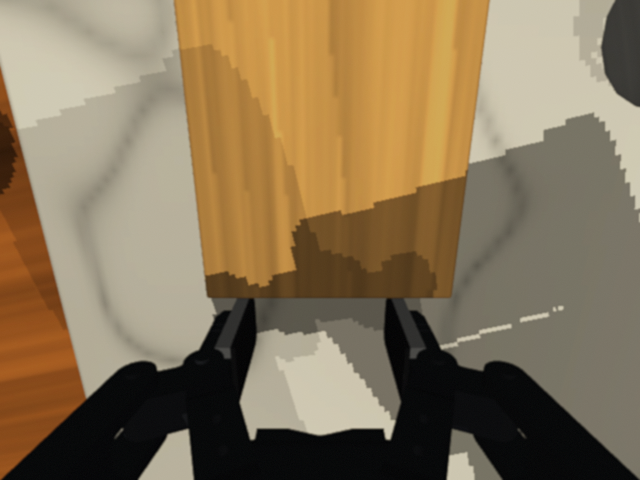

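View pics/t2.png

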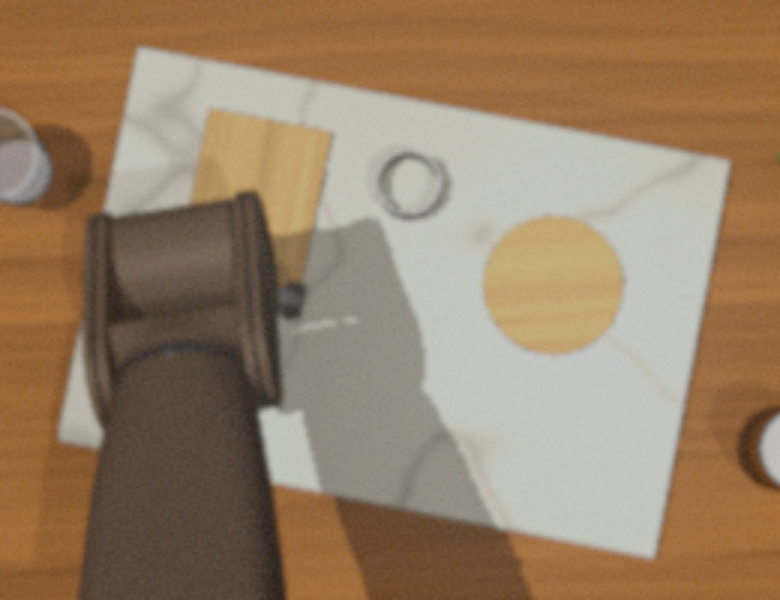

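The wrist view shows the near end flush against both tips (flat edge at row 297, columns 207–453), and the top view shows the board squared with the edge. The cutter hasn't moved. I'll push on.

Emit:
move_arm:
  commands:
    - [0, 0, 0, 5.9, -1.3, 0, 90]
    - [0, 0, 0, 11.7, -2.6, 0, 90]
    - [0, 0, 0, 17.6, -4, 0, 90]
    - [0, 0, 0, 23.4, -5.3, 0, 90]
    - [0, 0, 0, 29.3, -6.6, 0, 90]
    - [0, 0, 0, 35.1, -7.9, 0, 90]
    - [0, 0, 0, 41, -9.2, 0, 90]
    - [0, 0, 0, 46.8, -10.6, 0, 90]
    - [0, 0, 0, 52.7, -11.9, 0, 90]
    - [0, 0, 0, 58.5, -13.2, 0, 90]
    - [0, 0, 0, 62, -14, 0, 90]
    - [0, 0, 0, 62, -14, 0, 90]

```text
time: 7.6
eef_pos: [0.6257, 0.1601, 0.0231]
tcp_rot: [-0.552, -0.442, 0.553, -0.44]
contact_force: [0.7, 0.8, 0.1]
opening: 0.651
```

```bash
python3 - <<'E'
from h import *
c=cam('wrist','w3.png'); s=readout.get_state(); print(s['eef_pos'],s['contact_force'],s['time'])
u=np.array([np.cos(np.radians(-12.71)),np.sin(np.radians(-12.71))]);v=np.array([-u[1],u[0]]);edge=np.array([713.2,11.3])
print('tcp edge frame',(s['eef_pos'][:2]*1000-edge)@np.c_[u,v])
c=cam('top'); cv2.imwrite('pics/t3.png',cv2.resize(c['color'][125:325,180:440,::-1],None,fx=3,fy=3))
hsv=cv2.cvtColor(c['color'],cv2.COLOR_RGB2HSV); print(hsv[165,255],hsv[150,262])
c=cam('scene'); cv2.imwrite('pics/s3.png',cv2.resize(c['color'][150:350,200:460,::-1],None,fx=3,fy=3))
E
```

```text
[0.62534611 0.16017747 0.0230166 ] [0.39849023 0.04253865 0.14504326] 7.65
tcp edge frame [-118.45662216  125.90009495]
[12 77 96] [ 19 117 196]
```

View pics/t3.png

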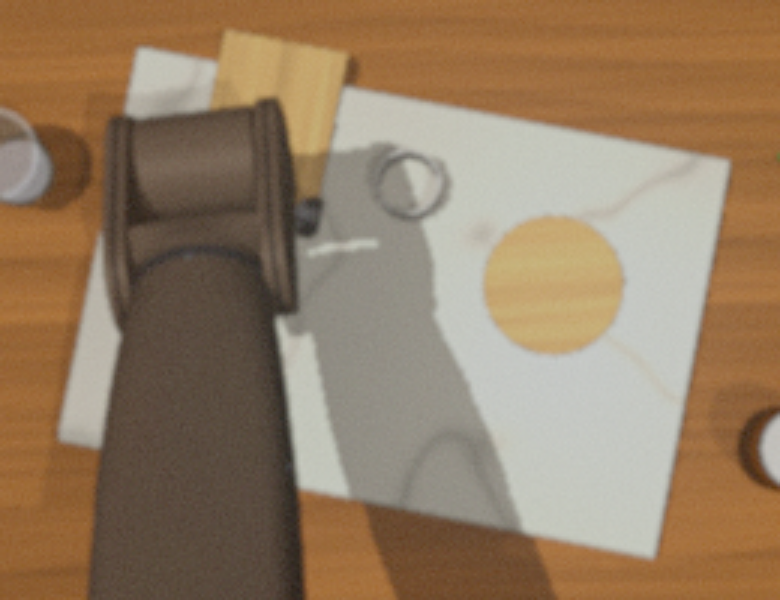

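View pics/s3.png

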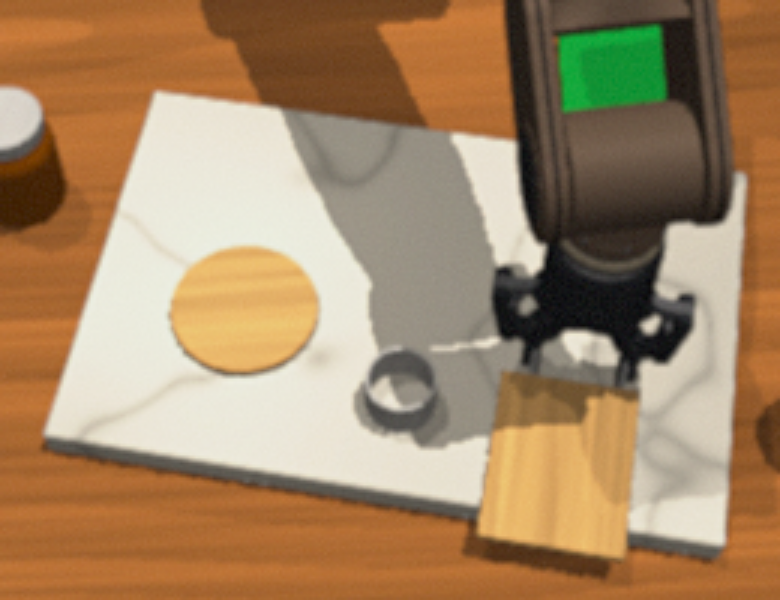

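View pics/w3.png

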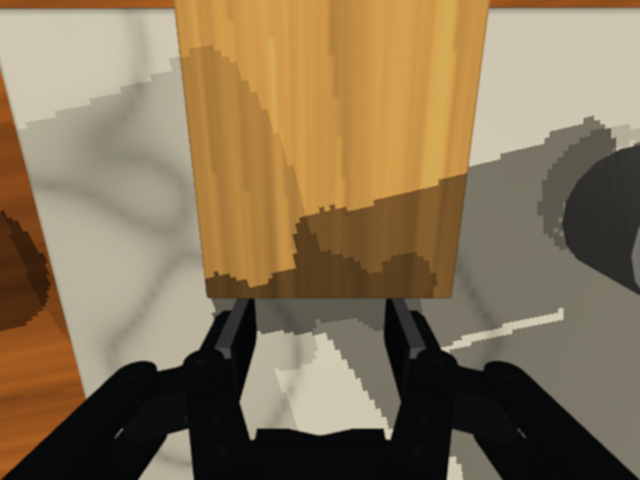

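The board is past the edge: the top crop shows its far corners at (227,30) and (349,53), and the scene crop shows them at (478,537) and (625,560). I'll measure the overhang.

```bash
cat > oh.py <<'E'
from h import *
u=np.array([np.cos(np.radians(-12.71)),np.sin(np.radians(-12.71))]);v=np.array([-u[1],u[0]]);edge=np.array([713.2,11.3])
def W(x,y,z): return np.r_[(edge+x*u+y*v)/1000,z/1000]
def scan(n,z,ys,xs,which=1):
    c=cam(n); f=cv2.cvtColor(c['color'],cv2.COLOR_RGB2HSV).astype(np.float32)[...,which]; f=cv2.GaussianBlur(f,(3,3),0)
    out=[]
    for y in ys:
        uv=proj(c,np.array([W(x,y,z) for x in xs])).astype(np.float32)
        p=cv2.remap(f,uv[:,:1],uv[:,1:],cv2.INTER_LINEAR).ravel()
        g=np.abs(np.gradient(p)); i=g.argmax(); out.append((y,round(float(xs[i]),1),round(float(g[i]),1)))
    return out
def rep(tag,o):
    a=np.array(o); k=np.polyfit(a[:,0],a[:,1],1); print(tag,[b[1] for b in o],'mean',a[:,1].mean().round(1),'median',np.median(a[:,1]),'tilt deg',np.degrees(k[0]).round(2))
E
python3 - <<'E'
from oh import *
ys=np.arange(88,166,7.)
for n in ('top','scene'):
    rep(n+' board far',scan(n,33,ys,np.arange(5,45,.5)))
    rep(n+' slab edge z25',scan(n,25,np.arange(-220,60,20.),np.arange(-12,12,.5)))
print(readout.get_state()['time'])
E
```

```text
top board far [26.5, 25.0, 25.5, 25.5, 25.0, 23.5, 24.5, 26.5, 25.0, 26.5, 25.5, 25.5] mean 25.4 median 25.5 tilt deg 0.1
top slab edge z25 [2.5, 1.5, 1.0, 3.0, 2.0, 2.0, 1.5, 1.5, 1.0, 1.5, 2.5, 1.5, 1.5, 1.5] mean 1.8 median 1.5 tilt deg -0.11
scene board far [26.0, 27.5, 29.0, 27.0, 28.0, 27.0, 26.0, 27.0, 28.0, 27.0, 27.5, 26.0] mean 27.2 median 27.0 tilt deg -0.37
scene slab edge z25 [9.5, 9.5, 9.0, 10.0, 9.0, 10.0, 9.5, 9.5, 9.5, 9.5, 9.0, 9.5, 10.5, 9.5] mean 9.5 median 9.5 tilt deg 0.06
7.95
```

The top view gives an overhang of 25.4 − 1.8 ≈ 23.6 mm with 0.1° tilt, and the tool position implies about 22.5 mm. In the scene view, the slab's dark side face and the board's end face shift the edges, so I don't use it as an absolute value. I'll push another 16.5 mm, back off, lift, and re-measure with a clear view.

Emit:
move_arm:
  commands:
    - [0, 0, 0, 4, -0.9, 0, 90]
    - [0, 0, 0, 8, -1.8, 0, 90]
    - [0, 0, 0, 12, -2.7, 0, 90]
    - [0, 0, 0, 15, -3.4, 0, 90]
    - [0, 0, 0, 16, -3.6, 0, 90]
    - [0, 0, 0, 16, -3.6, 0, 90]

```text
time: 8.55
eef_pos: [0.6412, 0.1567, 0.0231]
tcp_rot: [-0.552, -0.442, 0.553, -0.44]
contact_force: [0.7, -0.7, -0.1]
opening: 0.646
```

Emit:
move_arm:
  commands:
    - [0, 0, 0, -5, 1, 0, 90]
    - [0, 0, 0, -15, 3, 0, 90]
    - [0, 0, 0, -30, 7, 10, 90]
    - [0, 0, 0, -45, 10, 50, 90]
    - [0, 0, 0, -65, 10, 100, 90]
    - [0, 0, 0, -90, -30, 140, 90]
    - [0, 0, 0, -110, -75, 160, 90]
    - [0, 0, 0, -130, -120, 170, 90]
    - [0, 0, 0, -150, -165, 180, 90]
    - [0, 0, 0, -160, -210, 180, 90]
    - [0, 0, 0, -160, -255, 180, 90]
    - [0, 0, 0, -160, -300, 180, 90]

```text
time: 9.75
eef_pos: [0.4798, -0.142, 0.2034]
tcp_rot: [-0.552, -0.442, 0.553, -0.441]
contact_force: [0.1, -1.2, 0.4]
opening: 0.651
```

```bash
python3 - <<'E'
from oh import *
c=cam('top'); cv2.imwrite('pics/t4.png',cv2.resize(c['color'][125:325,150:410,::-1],None,fx=3,fy=3))
c=cam('scene'); cv2.imwrite('pics/s4.png',cv2.resize(c['color'][150:350,200:460,::-1],None,fx=3,fy=3))
ys=np.arange(88,166,7.)
rep('top board far',scan('top',33,ys,np.arange(22,60,.5)))
rep('top slab edge',scan('top',25,np.arange(-220,60,20.),np.arange(-12,12,.5)))
print(readout.get_state()['time'])
E
```

```text
top board far [40.5, 41.0, 43.0, 41.5, 40.0, 41.0, 41.5, 40.5, 42.5, 41.0, 41.0, 40.5] mean 41.2 median 41.0 tilt deg -0.2
top slab edge [2.5, 1.5, 1.0, 3.0, 2.0, 2.0, 1.5, 1.5, 1.0, 1.5, 2.5, 1.5, 1.5, 1.5] mean 1.8 median 1.5 tilt deg -0.11
9.95
```

View pics/t4.png

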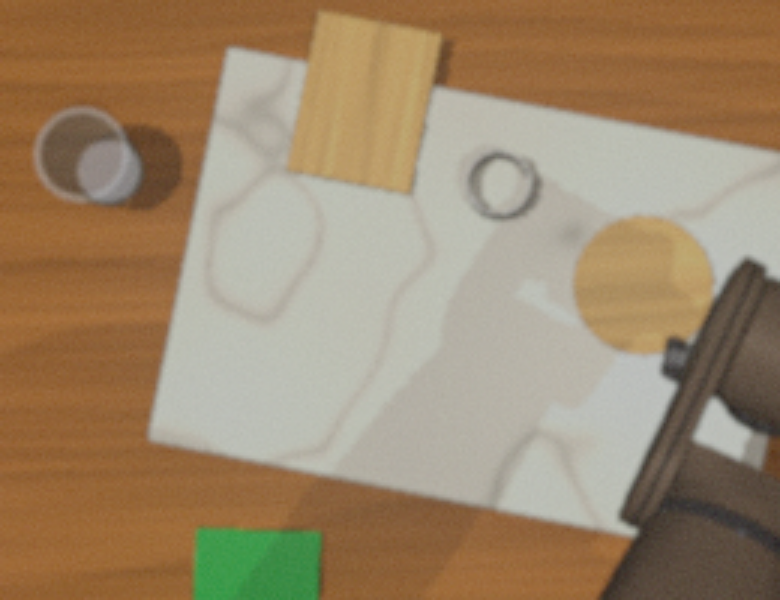

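View pics/s4.png

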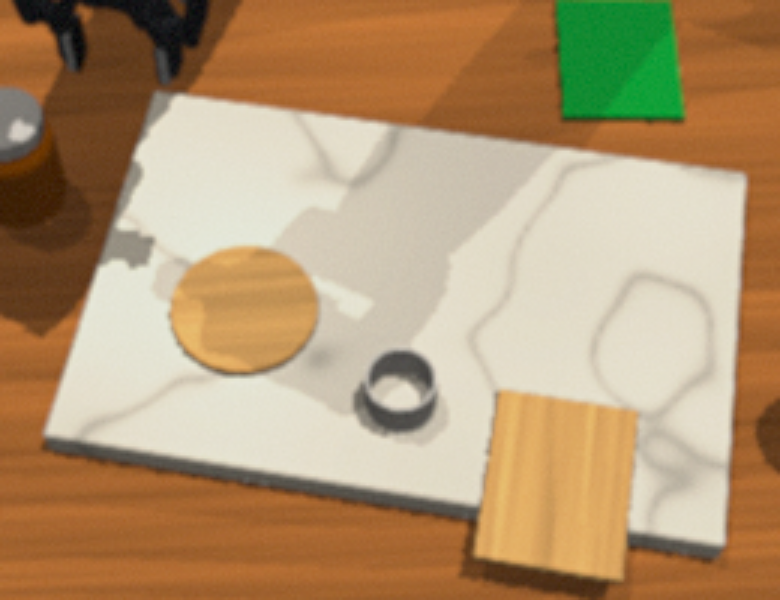

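Overhang is now about 39.4 mm, and the board looks flat and square. I'll do one last independent check on the near and side edges, flatness from depth, and whether the other objects moved.

```bash
python3 - <<'E'
from oh import *
ys=np.arange(88,166,7.)
for n in('top','scene'): rep(n+' near end',scan(n,33,ys,np.arange(-110,-70,.5)))
c=cam('top'); D=c['depth']; K=c['K']; P=[]
for x in np.arange(-80,35,8):
    for y in np.arange(88,166,8):
        a=proj(c,W(x,y,33))[0]; i,j=np.round(a).astype(int)
        d=D[j,i]
        if d>0:
            p=np.array([(i-K[0,2])/K[0,0]*d,(j-K[1,2])/K[1,1]*d,d]); P.append([x,y,(Rc(c)@p+c['eye'])[2]*1000])
P=np.array(P); k=np.linalg.lstsq(np.c_[P[:,:2],np.ones(len(P))],P[:,2],rcond=None)[0]
print('top z mean',P[:,2].mean(),'slopes deg',np.degrees(k[:2]))
c2=cv2.imread('pics/top0.png').astype(int); d=np.abs(c2-c['color'][:,:,::-1]).max(2)
for n,(x,y) in dict(cutter=(318,187),tumbler=(180,177)).items(): print(n,'px changed',(d[y-18:y+18,x-18:x+18]>45).sum())
s=readout.get_state(); print(s['time'],s['contact_force'])
E
```

```text
top near end [-89.0, -89.0, -89.0, -89.0, -89.0, -89.0, -89.0, -89.0, -89.0, -88.0, -89.5, -88.0] mean -88.9 median -89.0 tilt deg 0.39
scene near end [-90.5, -89.5, -90.0, -89.5, -90.5, -88.5, -90.0, -88.5, -90.5, -89.5, -90.5, -90.0] mean -89.8 median -90.0 tilt deg -0.01
top z mean 34.09031155501752 slopes deg [-0.00890764  0.17274809]
cutter px changed 0
tumbler px changed 0
10.1 [ 0.16899118  0.45085216 -0.31541269]
```

The checks agree: overhang 39–41 mm, tilt under 0.4°, board flat, neighbours unmoved and arm clear. Handing in.

```bash
python3 -c "
from plant import ctrl
print(ctrl.sign_off())"
```

```text
the job is handed in; nothing more can be done
None
```

The oblong board now hangs about 4 cm over the slab's far long edge, square to it and lying flat. I pushed it short end first with two half-closed fingertips, in three slow pushes, then backed the arm off before handing in at about 10 s.

- **Overhang:** the top view gave about 39.4 mm at the far end. The near end, measured in the top and scene views, implies 40–41 mm.
- **Squareness:** within 0.4° of the edge.
- **Flatness:** tilt under 0.2° by depth, though the absolute height read about 1 mm high, which is within calibration.
- **Other things:** the cutter and glass showed no pixel change. The round board and jar look unmoved in the scene view; I checked those two only by eye, since the arm partly covered that side from above.
- **Disagreement:** the scene view's reading of the slab edge was off by 8–10 mm because it caught the slab's dark side face, so I did not use it.

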